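# Wedge the sprung catch back and free the glued box

### The job

The small green box in the gluing jig is held down by a sprung catch. Slide the wooden wedge between the stop block and the catch's pin, snug against the stop, until the catch is drawn back to about its end and is right off the box, and leave the wedge there, let go, holding the catch back, so that you can then lift the box out, keep it level, and set it down gently lengthwise on the drying board, wholly on it. Do not force the wedge or the catch, and leave the other things on the table alone.

Things in the scene. Friction and masses are not known exactly. Their poses are not given: they have to be found in the camera images.
- jig: Plywood gluing jig fixed to the table: bed 160 x 315 mm, 12 mm thick (x -105 to +55, y -165 to +150 in its frame). Origin on the underside; x away from the robot at yaw 0, y left, z up. A steel catch bar 18 mm wide runs along y at x = 0, 48 to 56 mm above the table, from a grey spring housing (x +-22, y -160 to -116, 63 mm high above the table) to its nose at y = +19.
- jig_nest (a point): Centre of the box's nest on the bed's top, at jig (0, +70, +12) mm. Low wooden stops, 10 mm high above the bed, stand near the nest's corners and ends; none at mid length of its long sides. The catch's nose reaches 9 mm over the box's -y end, 2 mm above its rim.
- jig_gap (a point): Fixed point on the bed's top at jig (-46, -70, +12) mm, mouth of the gap. Dark stop block: jig x -46 to +4, 26 mm wide, 28 mm high, under the bar. Its flat face, parallel to jig x, looks to -y at the pin; set by hand anywhere from jig y -62 to -50 (8 to 20 mm from the pin's surface): find it by touch or eye. The wedge slides in along +x, lying on the bed, flat face on the stop.
- catch (a joint): Travel of the catch in m, towards -y of the jig: 0 = closed over the box, 0.016 = end of travel, a hard stop. The nose is clear of the box at 0.012 or more. Spring: 1.3 N at 0, rising by 0.11 N per mm; it shuts by itself when let go.
- catch_pin (a point): Axis of the catch's vertical round pin (10 mm diameter, on a side tab of the bar), at the level of the bed's top; the pin reaches down to 2 mm above the bed. At jig (-22, -75) mm when closed, moving with the catch.
- slidebox: Green open box 54 mm (its x) x 120 mm (its y) x 34 mm high, walls 4 mm, 0.11 kg, origin in the centre of its underside. It stands in the nest on the jig's bed, long side along the jig's y, with about 2 mm play. Best taken across its 54 mm width at mid length.
- wedge: Pale wooden wedge lying on the table, 140 mm long (its x), 24 mm high, origin at mid length and width of its underside. Tail, x -70 to -5: parallel, y +-18 mm. From x = -5 to the nose at +70 it tapers from 36 to 6 mm: the +y face is flat throughout (y = +18), the -y face slopes in (0.4 mm per mm). Grip it across the tail, about 14 mm from the tail end.
- wedge_nose (a point): Middle of the wedge's nose end, 6 mm thick, at wedge (70, 15, 0) mm. Laid with its x along the jig's x, its flat side bears on the stop and its slope on the pin. Pushing it in takes up to 20 N, rising sharply when the catch reaches its end stop; how far in that is depends on the gap. Let go, it stays by friction, but a wedge not lying against the stop springs back to it and the catch shuts by as much.
- board: Drying board of brown wood with cork strips, 190 mm (its x) x 130 mm (its y), 14 mm thick, fixed on the table, origin in the centre of its underside. It lies on either side of the jig.
- glue_jar: Bystander: white jar, 60 mm wide, 75 mm high, origin under its centre.
- weight: Bystander: dark steel weight, 56 mm wide, 45 mm high, origin under its centre.
- knife: Bystander: yellow cutter lying flat, 165 mm long, origin under its middle.
- batten: Bystander: pale wooden batten with one round end, 165 x 26 x 9 mm, without taper, origin under its middle.
- brush: Bystander: glue brush lying flat, 160 mm long, about 20 mm high, to the right of the work area.
- clamp: Bystander: small steel screw clamp lying on the table, 90 mm long, 35 mm high, to the left of the work area.

How it is judged:
By the outcome, as a careful person would: the job done as asked, in the order asked, and still so for the second after the job is handed in, with the robot touching nothing.
It also fails if it takes over 72 s, if anything falls off the work surface, if the arm or the gripper's body presses on something with over 40 N, if the wrist force passes 120 N, or if a joint passes its speed limit or range.

### The arm

A 6-joint arm with a two-finger parallel gripper is mounted at the origin on the work surface. World frame = base frame: x ahead of the robot, y to its left, z up, the work surface at z = 0. Lengths are in m, angles in degrees, forces in N, time in s.
With the tool pointing down it reaches from about 0.3 to 0.85 m from the base axis. Payload 5.4 kg.
Tool frame: the origin (TCP) lies midway between the tips of the shut fingers; the grasp point (between the pads) lies ctrl.grasp_offset behind it (ctrl.grasp_offset is the distance from the TCP to the grasp point, in m); z points along the fingers, y is the line along which they close (so a half turn about z gives the same grasp; the last joint's range is limited). The gripper opens to 85 mm and grips with 20 to 120 N. Pads are 22 mm wide; open, the fingers measure 114 mm over their backs; the gripper's body (76 mm by 85 mm) begins 54 mm behind the grasp point. The pads swing forward as they close: fully open they stand 13 mm farther back than shut.
Start: joints at [-84.574, 9.076, 91.501, -0, 79.423, -12.038], TCP at [0.173, -0.548, 0.231] pointing down, gripper open.
Joint ranges: [-166.64, 166.64], [-54.1, 131.32], [10.49, 154.53], [-73.88, 253.88], [9.74, 151.15], [-171.62, 171.62]. Speed limits (degrees/s): [147.25, 147.25, 180, 180, 180, 180].

### API

Orientations are given as a 3x3 rotation matrix whose columns are the frame's x, y, z axes.
In Python, from bench import state, viewer, ctrl gives the robot as it stands.
- The arm moves only by the shell command python3 -m pendant 'ROWS' [FORCE]. ROWS is JSON, a list of rows, each an object of numbers: "tx", "ty", "tz": the shift along the world's x, y, z normalised to -1 to 1, where 1 is 0.5 m; "yaw": the turn about the world's z normalised to -1 to 1, where 1 is 30 degrees; "hand": the closure, from -1 (fully open) to 1 (shut). A call has exactly 5 rows; each row is the pose to reach, as a shift and turn from the pose commanded when the call began; what a row does not reach only later rows make up. A row lasts 1/10 s, in which the tool goes at most 50 mm and 8.59 degrees, less where a joint would pass 70% of its speed; a pose out of reach is approached as far as the arm can. A call with a number of a shift or a turn outside -1 to 1 is refused whole. A call with a gripper value outside its range is refused whole. The fingers move at their own pace and stop on an object; FORCE is the grip in N (left out, the last holds). Time passes only in rows, so rows that repeat a pose let the fingers close, or fill a call up. It gives the time, the measured TCP pose, the force, the opening and the grip force at its end, in the units of the state.
- state(): the state, without advancing time (a new reading comes with each control period).
- viewer.grab_frame(name): name is "scene" or "side" or "wrist"; returns the picture (400x640x3 uint8, red, green, blue); there is no depth.
- viewer.calibration(name): a dict with "intrinsics" (3x3 intrinsics, pixels), "world_from_camera" (4x4, takes a point from camera to world coordinates). Camera axes: x right, y up, looking along -z (the intrinsics and any distortion apply to the point x, -y, -z); pixel columns grow to the right and rows downward; lengths in m; the calibration is good to about 2 mm. A picture is of the moment at which its call begins: read the wrist's pose just before it. calibration takes no time and is no camera call; for the wrist camera it gives the pose at the moment of the call.
- ctrl.job_done(): hands the job in; it is judged then, once.
The state is a dict: "t": time; "qpos": joint angles; "joint_velocities": joint speeds; "joint_torque": joint torques, N m; "tool_pos": TCP position; "tcp_rot": TCP orientation; "force": force on the tool from outside, world axes, zero at the start; "ft_torque": the same for the moment, N m; "opening": finger opening in m; "grasp_force": force on a finger pad.
Only numpy, scipy, OpenCV 4.12 (cv2) and the standard library are available. Lean on these libraries where they do the work, as an engineer would, in place of code of your own. Each camera call takes 0.05 s, during which the arm holds its last target. There are 200 camera calls.

## Working session

There is one attempt and no reset: what is moved stays moved. The work goes in short steps, Python scripts to look and compute and a shell command to move; the robot and the scene stay as the last step left them, time stands still between calls to the robot, and variables do not carry over. Pictures are saved under pics/ and viewed, at most 10 in all, crops included, and the job is handed in when it is done.

```bash
mkdir -p pics; ls; python3 - <<'E'
from bench import state, viewer, ctrl
import cv2
for n in("scene","side"):
    cv2.imwrite(f"pics/{n}0.png",viewer.grab_frame(n)[:,:,::-1])
    c=viewer.calibration(n);print(c["intrinsics"],c["world_from_camera"],[k for k in c])
s=state();print(s["t"],s["tool_pos"],s["tcp_rot"],s["opening"],ctrl.grasp_offset,s["force"])
E
```

```text
pics
[[453.69196765   0.         315.33927009]
 [  0.         453.69196765 199.72110238]
 [  0.           0.           1.        ]] [[-0.78434762 -0.50970019  0.3535598   0.9679525 ]
 [ 0.62011343 -0.65902207  0.42561632  0.54466093]
 [ 0.01606699  0.55307833  0.83297432  1.10220963]
 [ 0.          0.          0.          1.        ]] ['intrinsics', 'world_from_camera']
[[374.48112965   0.         317.69719046]
 [  0.         374.48112965 196.00010378]
 [  0.           0.           1.        ]] [[-0.96326158  0.20291552 -0.17593302  0.38239059]
 [-0.26843255 -0.7068707   0.65442936  0.6344183 ]
 [ 0.00843198  0.6776128   0.73537051  0.75217898]
 [ 0.          0.          0.          1.        ]] ['intrinsics', 'world_from_camera']
0.1 [ 0.17246903 -0.54795076  0.23039331] [[ 9.53911510e-01  3.00088003e-01 -1.47352258e-04]
 [ 3.00087809e-01 -9.53910055e-01  1.70682077e-03]
 [ 3.71635635e-04 -1.67237459e-03 -9.99998533e-01]] 0.08533855089624474 0.0187 [-0.53010042  0.58691908  0.37285715]
```

View pics/scene0.png

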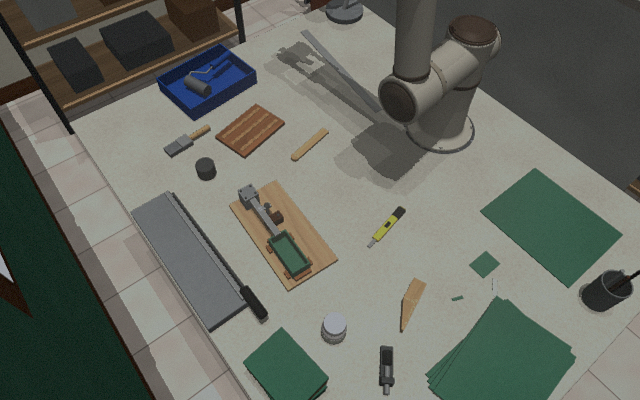

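View pics/side0.png

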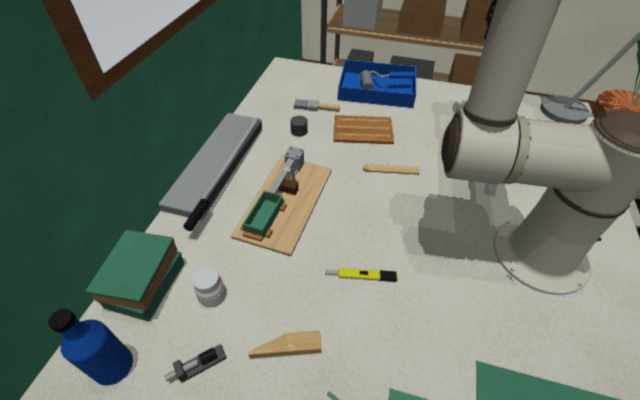

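```bash
cat > h.py <<'E'
import numpy as np
from bench import viewer
def px2w(cal,uv,z):
    K=cal["intrinsics"];T=cal["world_from_camera"]
    d=np.linalg.inv(K)@[uv[0],uv[1],1.]; d=T[:3,:3]@[d[0],-d[1],-d[2]]
    o=T[:3,3]; return o+d*(z-o[2])/d[2]
def w2px(cal,p):
    T=cal["world_from_camera"];q=T[:3,:3].T@(np.asarray(p)-T[:3,3]);u=cal["intrinsics"]@[q[0],-q[1],-q[2]];return u[:2]/u[2]
E
python3 - <<'E'
import cv2
a=cv2.imread("pics/scene0.png")[165:345,200:440]
cv2.imwrite("pics/c1.png",cv2.resize(a,None,fx=3.3,fy=3.3,interpolation=cv2.INTER_CUBIC))
E
```

```text
(no output)
```

View pics/c1.png

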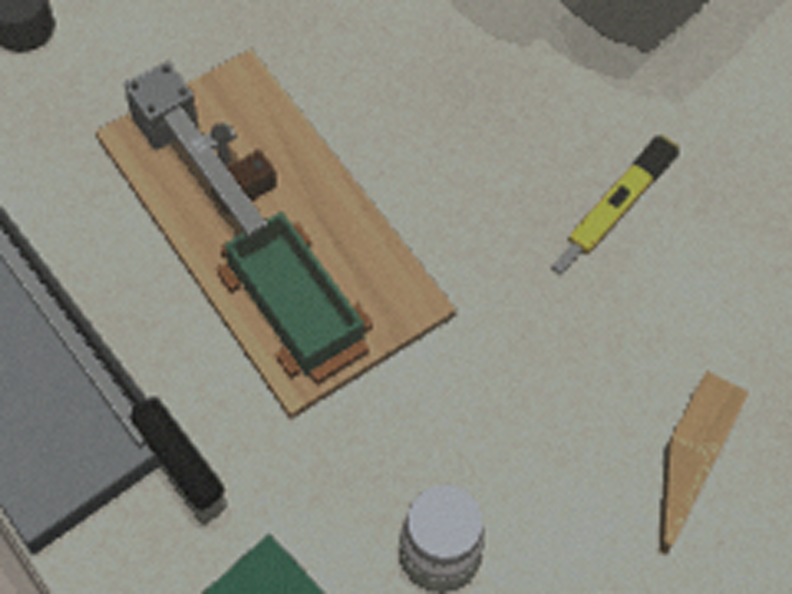

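```bash
cat > fit.py <<'E'
import numpy as np
from h import *
def rigid(L,W):
    L=np.array(L,float);W=np.array(W)[:,:2]
    l=L-L.mean(0);w=W-W.mean(0)
    a=np.arctan2((l[:,0]*w[:,1]-l[:,1]*w[:,0]).sum(),(l*w).sum())
    R=np.array([[np.cos(a),-np.sin(a)],[np.sin(a),np.cos(a)]])
    t=W.mean(0)-R@L.mean(0)
    return t,np.degrees(a),np.linalg.norm((L@R.T+t)-W,axis=1)
E
python3 - <<'E'
from fit import *
c=viewer.calibration("scene")
f=lambda P,z:[px2w(c,(200+(p[0]+.5)/3.3-.5,165+(p[1]+.5)/3.3-.5),z) for p in P]
print("jig",rigid([(.055,-.165),(-.105,-.165),(-.105,.150),(.055,.150)],f([(97,132),(252,49),(455,313),(291,416)],.012)))
print("box",rigid([(.027,-.06),(-.027,-.06),(-.027,.06),(.027,.06)],f([(227,242),(282,212),(364,325),(308,361)],.046)))
print("wedge",rigid([(-.07,-.018),(-.07,.018),(-.005,-.018),(.07,.015)],f([(710,372),(747,393),(668,445),(665,546)],.024)))
W=[px2w(c,p,.014) for p in [(216,136),(256,104),(285,122),(247,156)]]
print(np.round(W,3),np.mean(W,0))
for n,p in dict(jar=(444,520),knife1=(555,268),knife2=(668,145)).items(): print(n,f([p],.075 if n=='jar' else .01))
E
```

```text
jig (array([0.66871095, 0.01711004]), np.float64(-4.101988368039863), array([0.00200755, 0.00077148, 0.00233134, 0.00147893]))
box (array([0.67237602, 0.08734265]), np.float64(-4.596007028036915), array([0.00187666, 0.00135797, 0.00097826, 0.00188871]))
wedge (array([0.51935882, 0.37773175]), np.float64(19.84772554084501), array([0.0032791 , 0.00268297, 0.00410487, 0.00066083]))
[[ 0.605 -0.393  0.014]
 [ 0.425 -0.434  0.014]
 [ 0.396 -0.309  0.014]
 [ 0.572 -0.266  0.014]] [ 0.49942197 -0.35040644  0.014     ]
jar [array([0.70788592, 0.31247062, 0.075     ])]
knife1 [array([0.48487882, 0.19160412, 0.01      ])]
knife2 [array([0.32676567, 0.16247977, 0.01      ])]
```

```bash

python3 -m pendant '[{"tx":0.31,"ty":0.39,"yaw":-0.36,"hand":-1},{"tx":0.31,"ty":0.39,"yaw":-0.36,"hand":-1},{"tx":0.31,"ty":0.39,"yaw":-0.36,"hand":-1},{"tx":0.31,"ty":0.39,"yaw":-0.36,"hand":-1},{"tx":0.31,"ty":0.39,"yaw":-0.36,"hand":-1}]'
python3 -m pendant '[{"tx":0.31,"ty":0.39,"yaw":-0.36,"hand":-1},{"tx":0.31,"ty":0.39,"yaw":-0.36,"hand":-1},{"tx":0.31,"ty":0.39,"yaw":-0.36,"hand":-1},{"tx":0.31,"ty":0.39,"yaw":-0.36,"hand":-1},{"tx":0.31,"ty":0.39,"yaw":-0.36,"hand":-1}]'
python3 -m pendant '[{"tx":0.18,"ty":0.22,"tz":0.04,"hand":-1},{"tx":0.18,"ty":0.22,"tz":0.04,"hand":-1},{"tx":0.18,"ty":0.22,"tz":0.04,"hand":-1},{"tx":0.18,"ty":0.22,"tz":0.04,"hand":-1},{"tx":0.18,"ty":0.22,"tz":0.04,"hand":-1}]'
python3 - <<'E'
from h import *
from bench import state
import cv2,pickle
c=viewer.calibration("wrist");im=viewer.grab_frame("wrist")[:,:,::-1];pickle.dump(c,open("w1.pkl","wb"))
cv2.imwrite("pics/w1.png",im);print(c["world_from_camera"],c["intrinsics"][0,0]);print(state()["tool_pos"],state()["force"])
E
```

```text
[[ 0.30070117  0.90818111  0.29118013  0.24610027]
 [-0.95371606  0.28702064  0.08969298 -0.52505351]
 [-0.00211723 -0.30467396  0.95245435  0.3723391 ]
 [ 0.          0.          0.          1.        ]] 324.98278259666733
[ 0.17249783 -0.54804538  0.23054751] [ 0.38578175  0.52723798 -0.22363322]validation failed for argument at $[0]...
validation failed for argument at $[0]...
validation failed for argument at $[0]...
```

View pics/w1.png

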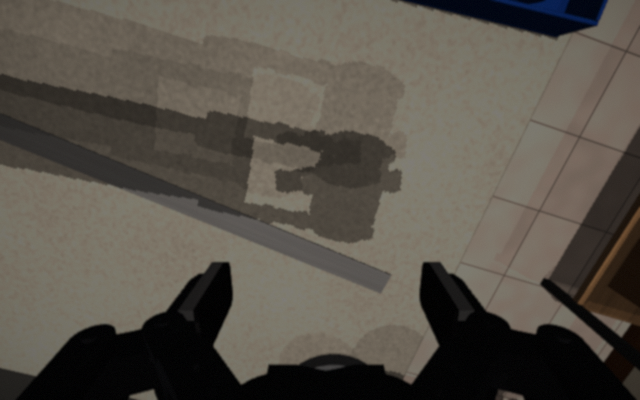

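The picture shows only the bare table: the rows were refused because every key is required. I'll repeat with all keys.

```bash

python3 -m pendant '[{"tx":0.31,"ty":0.39,"tz":0,"yaw":-0.36,"hand":-1},{"tx":0.31,"ty":0.39,"tz":0,"yaw":-0.36,"hand":-1},{"tx":0.31,"ty":0.39,"tz":0,"yaw":-0.36,"hand":-1},{"tx":0.31,"ty":0.39,"tz":0,"yaw":-0.36,"hand":-1},{"tx":0.31,"ty":0.39,"tz":0,"yaw":-0.36,"hand":-1}]'
python3 -m pendant '[{"tx":0.31,"ty":0.39,"tz":0,"yaw":-0.36,"hand":-1},{"tx":0.31,"ty":0.39,"tz":0,"yaw":-0.36,"hand":-1},{"tx":0.31,"ty":0.39,"tz":0,"yaw":-0.36,"hand":-1},{"tx":0.31,"ty":0.39,"tz":0,"yaw":-0.36,"hand":-1},{"tx":0.31,"ty":0.39,"tz":0,"yaw":-0.36,"hand":-1}]'
```

```text
t: 0.65
tool_pos: [0.3283, -0.3516, 0.2311]
tcp_rot: [[0.993, 0.116, 0.0], [0.116, -0.993, 0.0], [0.0, -0.0, -1.0]]
force: [0.7, -0.8, -0.7]
opening: 0.0852
grasp_force: 0.0
t: 1.15
tool_pos: [0.4801, -0.1607, 0.2312]
tcp_rot: [[0.997, -0.072, 0.0], [-0.072, -0.997, -0.0], [0.0, 0.0, -1.0]]
force: [1.0, -0.8, 0.3]
opening: 0.0853
grasp_force: 0.0
```

```bash

python3 -m pendant '[{"tx":0.24,"ty":0.23,"tz":-0.08,"yaw":0,"hand":-1},{"tx":0.24,"ty":0.23,"tz":-0.08,"yaw":0,"hand":-1},{"tx":0.24,"ty":0.23,"tz":-0.08,"yaw":0,"hand":-1},{"tx":0.24,"ty":0.23,"tz":-0.08,"yaw":0,"hand":-1},{"tx":0.24,"ty":0.23,"tz":-0.08,"yaw":0,"hand":-1}]'
python3 - <<'E'
from h import *
from bench import state
import cv2,pickle
c=viewer.calibration("wrist");im=viewer.grab_frame("wrist")[:,:,::-1];pickle.dump(c,open("w2.pkl","wb"))
cv2.imwrite("pics/w2.png",cv2.resize(im,(800,500),interpolation=cv2.INTER_CUBIC))
E
```

```text
t: 1.65
tool_pos: [0.5997, -0.0451, 0.1894]
tcp_rot: [[0.998, -0.069, -0.002], [-0.069, -0.998, 0.001], [-0.002, -0.001, -1.0]]
force: [-0.5, 0.4, 0.2]
opening: 0.0855
grasp_force: 0.0
```

View pics/w2.png

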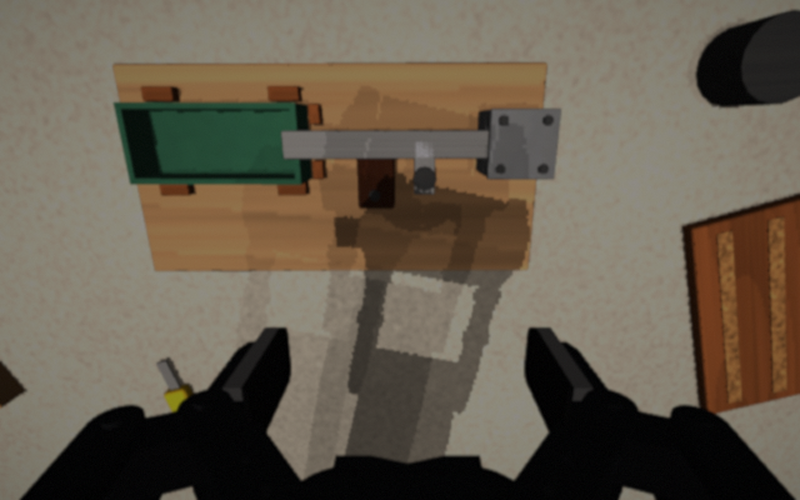

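The bed corners are at (115,64), (547,64), (528,270) and (155,271). The stop block's right face is near column 395 and the pin top is at (425,180). I'll fit the jig from these corners and enlarge the gap.

```bash
python3 - <<'E'
from fit import *
import pickle,cv2
c=pickle.load(open("w2.pkl","rb"))
f=lambda P,z:[px2w(c,((p[0]+.5)/1.25-.5,(p[1]+.5)/1.25-.5),z) for p in P]
t,a,r=rigid([(.055,.150),(.055,-.165),(-.105,-.165),(-.105,.150)],f([(115,64),(547,64),(528,270),(155,271)],.012))
print("jig",t,a,r);np.save("jig.npy",[*t,a])
R=lambda a:np.array([[np.cos(a),-np.sin(a)],[np.sin(a),np.cos(a)]])
J=lambda P:((np.array(P)[:2]-t)@R(np.radians(a)))
for z in(.028,.040):print("stop",z,[J(p) for p in f([(359,208),(395,208),(396,165)],z)])
print("pin",J(f([(425,181)],.06)[0]))
b=f([(116,103),(299,103),(306,183),(131,184)],.046)
print("box",[J(p) for p in b],rigid([(.027,.06),(.027,-.06),(-.027,-.06),(-.027,.06)],b))
b=f([(684,227),(706,412)],.014);print("board",b)
im=cv2.imread("pics/w2.png");cv2.imwrite("pics/c2.png",cv2.resize(im[110:235,320:480],None,fx=4.5,fy=4.5,interpolation=cv2.INTER_CUBIC))
E
```

```text
jig [0.66657864 0.01295526] -3.849046412994309 [0.00275519 0.0023938  0.00201743 0.00110676]
stop 0.028 [array([-0.04761382, -0.02601647]), array([-0.0476268 , -0.05328469]), array([-0.01563835, -0.05433892])]
stop 0.04 [array([-0.04514629, -0.02748205]), array([-0.04515875, -0.05367086]), array([-0.01443656, -0.05468336])]
pin [-0.02287461 -0.0744039 ]
box [array([0.02646494, 0.12952056]), array([0.02636362, 0.00873416]), array([-0.02615811,  0.00818488]), array([-0.02678561,  0.13080424])] (array([0.67120262, 0.08211181]), np.float64(-3.8105165680585635), array([0.00050372, 0.00087966, 0.00138454, 0.00153781]))
board [array([ 0.58150721, -0.26676803,  0.014     ]), array([ 0.39923792, -0.3125422 ,  0.014     ])]
```

View pics/c2.png

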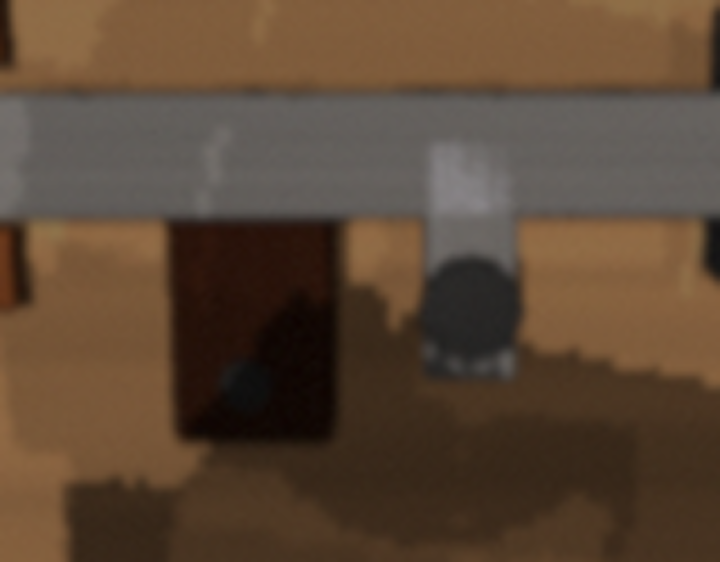

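The crop shows the stop's face at column ~335, which puts it at jig y ≈ -54 mm, so the gap is about 16 mm. The pin is at column 470. Next I'll go to the wedge.

```bash

python3 -m pendant '[{"tx":-0.14,"ty":0.4,"tz":0,"yaw":0.4,"hand":-1},{"tx":-0.14,"ty":0.4,"tz":0,"yaw":0.4,"hand":-1},{"tx":-0.14,"ty":0.4,"tz":0,"yaw":0.4,"hand":-1},{"tx":-0.14,"ty":0.4,"tz":0,"yaw":0.4,"hand":-1},{"tx":-0.14,"ty":0.4,"tz":0,"yaw":0.4,"hand":-1}]'
python3 -m pendant '[{"tx":-0.14,"ty":0.4,"tz":0,"yaw":0.4,"hand":-1},{"tx":-0.14,"ty":0.4,"tz":0,"yaw":0.4,"hand":-1},{"tx":-0.14,"ty":0.4,"tz":0,"yaw":0.4,"hand":-1},{"tx":-0.14,"ty":0.4,"tz":0,"yaw":0.4,"hand":-1},{"tx":-0.14,"ty":0.4,"tz":0,"yaw":0.4,"hand":-1}]'
python3 - <<'E'
from h import *
from bench import state
import cv2,pickle
c=viewer.calibration("wrist");im=viewer.grab_frame("wrist")[:,:,::-1];pickle.dump(c,open("w3.pkl","wb"))
cv2.imwrite("pics/w3.png",cv2.resize(im,(800,500),interpolation=cv2.INTER_CUBIC))
E
```

```text
t: 2.2
tool_pos: [0.5271, 0.155, 0.1917]
tcp_rot: [[0.99, 0.14, -0.0], [0.14, -0.99, 0.001], [-0.0, -0.001, -1.0]]
force: [0.3, -0.6, 0.4]
opening: 0.0856
grasp_force: 0.0
t: 2.7
tool_pos: [0.4579, 0.3547, 0.1918]
tcp_rot: [[0.94, 0.342, 0.0], [0.342, -0.94, 0.001], [0.001, -0.001, -1.0]]
force: [1.1, -0.6, -0.3]
opening: 0.0855
grasp_force: 0.0
```

View pics/w3.png

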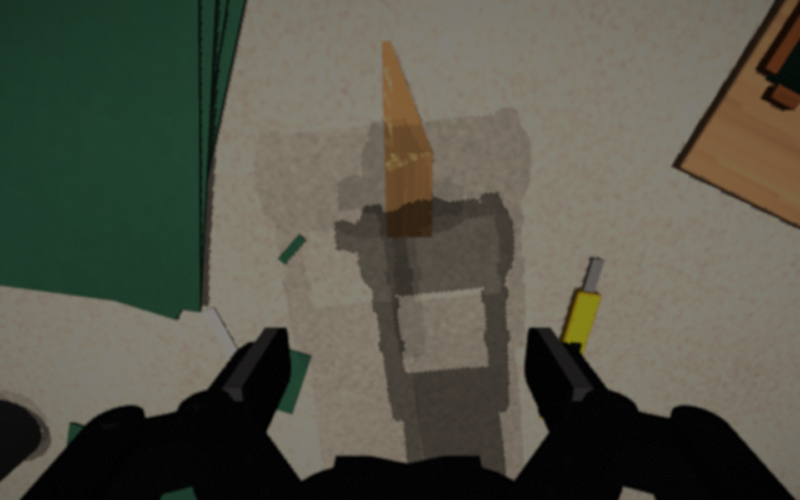

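The wedge corners are: tail (387,236) and (432,236), kink (432,152), nose (383,42) and (391,43).

```bash
python3 - <<'E'
from fit import *
from bench import state
import pickle
c=pickle.load(open("w3.pkl","rb"))
f=lambda P,z:[px2w(c,((p[0]+.5)/1.25-.5,(p[1]+.5)/1.25-.5),z) for p in P]
t,a,r=rigid([(-.07,.018),(-.07,-.018),(-.005,-.018),(.07,.018),(.07,.012)],f([(387,236),(432,236),(432,152),(383,42),(391,43)],.024))
print(t,a,r); A=np.radians(a); g=t-.056*np.array([np.cos(A),np.sin(A)])
s=state();print("grip",g,"shift",(g-s["tool_pos"][:2])/.5, "yaw",(a-np.degrees(np.arctan2(s["tcp_rot"][1][0],s["tcp_rot"][0][0])))/30)
E
```

```text
[0.51555113 0.37474335] 20.448677911165337 [0.00115154 0.00088672 0.00098533 0.00106214 0.0015351 ]
grip [0.46307994 0.35517873] shift [0.00973317 0.00163711] yaw 0.014145129651778039
```

```bash

python3 -m pendant '[{"tx":0.01,"ty":0.002,"tz":-0.1,"yaw":0.014,"hand":-1},{"tx":0.01,"ty":0.002,"tz":-0.2,"yaw":0.014,"hand":-1},{"tx":0.01,"ty":0.002,"tz":-0.3,"yaw":0.014,"hand":-1},{"tx":0.01,"ty":0.002,"tz":-0.36,"yaw":0.014,"hand":-1},{"tx":0.01,"ty":0.002,"tz":-0.376,"yaw":0.014,"hand":-1}]'
python3 -m pendant '[{"tx":0,"ty":0,"tz":-0.004,"yaw":0,"hand":0.15},{"tx":0,"ty":0,"tz":-0.004,"yaw":0,"hand":0.3},{"tx":0,"ty":0,"tz":-0.004,"yaw":0,"hand":0.5},{"tx":0,"ty":0,"tz":-0.004,"yaw":0,"hand":0.7},{"tx":0,"ty":0,"tz":-0.004,"yaw":0,"hand":1}]' 70
python3 -m pendant '[{"tx":0,"ty":0,"tz":0,"yaw":0,"hand":1},{"tx":0,"ty":0,"tz":0,"yaw":0,"hand":1},{"tx":0,"ty":0,"tz":0,"yaw":0,"hand":1},{"tx":0,"ty":0,"tz":0,"yaw":0,"hand":1},{"tx":0,"ty":0,"tz":0,"yaw":0,"hand":1}]'
```

```text
t: 3.25
tool_pos: [0.4622, 0.3495, -0.0008]
tcp_rot: [[0.939, 0.344, -0.007], [0.344, -0.939, -0.004], [-0.008, 0.002, -1.0]]
force: [-1.0, -0.3, 0.1]
opening: 0.0857
grasp_force: 0.0
t: 3.75
tool_pos: [0.4665, 0.3544, 0.0041]
tcp_rot: [[0.938, 0.347, 0.005], [0.347, -0.938, 0.002], [0.005, -0.0, -1.0]]
force: [-0.2, 0.3, 6.5]
opening: 0.0347
grasp_force: 71.2
t: 4.25
tool_pos: [0.4665, 0.3544, 0.0041]
tcp_rot: [[0.938, 0.347, 0.005], [0.347, -0.938, 0.002], [0.005, -0.0, -1.0]]
force: [0.1, -1.0, 5.7]
opening: 0.0347
grasp_force: 71.1
```

```bash

python3 -m pendant '[{"tx":0,"ty":0,"tz":0.04,"yaw":0,"hand":1},{"tx":0,"ty":0,"tz":0.1,"yaw":0,"hand":1},{"tx":0,"ty":0,"tz":0.17,"yaw":0,"hand":1},{"tx":0,"ty":0,"tz":0.17,"yaw":0,"hand":1},{"tx":0,"ty":0,"tz":0.17,"yaw":0,"hand":1}]'
python3 -m pendant '[{"tx":0.02,"ty":-0.08,"tz":0,"yaw":-0.08,"hand":1},{"tx":0.02,"ty":-0.16,"tz":0,"yaw":-0.16,"hand":1},{"tx":0.02,"ty":-0.24,"tz":0,"yaw":-0.24,"hand":1},{"tx":0.02,"ty":-0.32,"tz":0,"yaw":-0.32,"hand":1},{"tx":0.02,"ty":-0.4,"tz":0,"yaw":-0.4,"hand":1}]'
python3 -m pendant '[{"tx":0.02,"ty":-0.08,"tz":0,"yaw":-0.1,"hand":1},{"tx":0.02,"ty":-0.16,"tz":0,"yaw":-0.2,"hand":1},{"tx":0.02,"ty":-0.24,"tz":0,"yaw":-0.3,"hand":1},{"tx":0.02,"ty":-0.32,"tz":0,"yaw":-0.405,"hand":1},{"tx":0.02,"ty":-0.4,"tz":0,"yaw":-0.405,"hand":1}]'
python3 -m pendant '[{"tx":0,"ty":0,"tz":0,"yaw":0,"hand":1},{"tx":0,"ty":0,"tz":0,"yaw":0,"hand":1},{"tx":0,"ty":0,"tz":0,"yaw":0,"hand":1},{"tx":0,"ty":0,"tz":0,"yaw":0,"hand":1},{"tx":0,"ty":0,"tz":0,"yaw":0,"hand":1}]'
python3 - <<'E'
from h import *
from bench import state
import cv2,pickle
c=viewer.calibration("wrist");im=viewer.grab_frame("wrist")[:,:,::-1];pickle.dump(c,open("w4.pkl","wb"))
cv2.imwrite("pics/w4.png",cv2.resize(im,(800,500),interpolation=cv2.INTER_CUBIC));s=state();print(s["tool_pos"],s["force"],np.degrees(np.arctan2(s["tcp_rot"][1][0],s["tcp_rot"][0][0])))
E
```

```text
t: 4.75
tool_pos: [0.4652, 0.3539, 0.088]
tcp_rot: [[0.938, 0.347, 0.003], [0.347, -0.938, 0.001], [0.003, -0.0, -1.0]]
force: [-0.1, -0.2, -0.4]
opening: 0.0346
grasp_force: 70.3
t: 5.25
tool_pos: [0.4728, 0.1518, 0.0849]
tcp_rot: [[0.99, 0.143, -0.003], [0.143, -0.99, -0.0], [-0.003, -0.0, -1.0]]
force: [0.8, -0.3, 0.0]
opening: 0.0346
grasp_force: 70.5
t: 5.75
tool_pos: [0.4829, -0.0478, 0.0851]
tcp_rot: [[0.998, -0.069, -0.002], [-0.069, -0.998, 0.001], [-0.002, -0.001, -1.0]]
force: [1.0, 0.0, -0.9]
opening: 0.0347
grasp_force: 70.5
t: 6.25
tool_pos: [0.4841, -0.0455, 0.0861]
tcp_rot: [[0.998, -0.066, -0.0], [-0.066, -0.998, 0.0], [-0.0, -0.0, -1.0]]
force: [-0.3, 0.0, -0.5]
opening: 0.0344
grasp_force: 70.3
[ 0.48417504 -0.0457218   0.08618468] [ 0.29483847 -0.57437921  0.17197592] -3.77843480142561
```

View pics/w4.png

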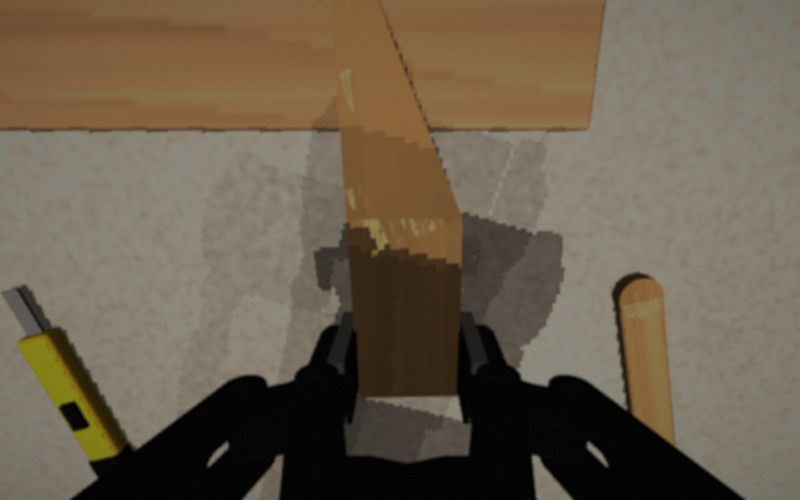

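The wedge is held square. Its tail corners are at (358,396) and (458,396), the kink is at (461,216), and the flat edge runs up to (340,110).

```bash
python3 - <<'E'
from fit import *
from bench import state
import pickle
c=pickle.load(open("w4.pkl","rb"));s=state()
f=lambda P,z:[px2w(c,((p[0]+.5)/1.25-.5,(p[1]+.5)/1.25-.5),z) for p in P]
X=np.array(s["tcp_rot"])[:2,0];Y=np.array([-X[1],X[0]])
for p in f([(358,396),(458,396),(461,216),(341,110),(334,15)],.106): d=p[:2]-s["tool_pos"][:2];print(d@X,d@Y)
b=f([(0,129),(590,129),(605,0)],.012)
print(b, np.degrees(np.arctan2(b[0][1]-b[1][1],b[0][0]-b[1][0])))
E
```

```text
-0.01546407915740938 0.017320309669193148
-0.01541474039404997 -0.018229152180784372
0.04988424099127151 -0.016594439144384732
0.08049857138804939 0.018670119023590385
0.1042957197328107 0.0193640500172629
[array([0.57144944, 0.15614545, 0.012     ]), array([ 0.55194574, -0.14336467,  0.012     ]), array([ 0.60929727, -0.14618148,  0.012     ])] 86.27423415868891
```

```bash

python3 -m pendant '[{"tx":0,"ty":-0.009,"tz":-0.04,"yaw":0,"hand":1},{"tx":0,"ty":-0.009,"tz":-0.09,"yaw":0,"hand":1},{"tx":0,"ty":-0.009,"tz":-0.12,"yaw":0,"hand":1},{"tx":0,"ty":-0.009,"tz":-0.13,"yaw":0,"hand":1},{"tx":0,"ty":-0.009,"tz":-0.13,"yaw":0,"hand":1}]'
python3 -m pendant '[{"tx":0,"ty":0,"tz":-0.002,"yaw":0,"hand":1},{"tx":0,"ty":0,"tz":-0.004,"yaw":0,"hand":1},{"tx":0,"ty":0,"tz":-0.006,"yaw":0,"hand":1},{"tx":0,"ty":0,"tz":-0.008,"yaw":0,"hand":1},{"tx":0,"ty":0,"tz":-0.008,"yaw":0,"hand":1}]'
```

```text
t: 6.8
tool_pos: [0.4838, -0.0506, 0.0208]
tcp_rot: [[0.998, -0.067, -0.001], [-0.067, -0.998, 0.0], [-0.001, -0.0, -1.0]]
force: [-0.2, -0.2, -1.0]
opening: 0.0341
grasp_force: 70.3
t: 7.3
tool_pos: [0.4843, -0.0511, 0.0173]
tcp_rot: [[0.998, -0.067, 0.0], [-0.067, -0.998, -0.0], [0.0, 0.0, -1.0]]
force: [-0.0, 0.1, -0.8]
opening: 0.0344
grasp_force: 70.3
```

```bash

python3 -m pendant '[{"tx":0,"ty":0,"tz":-0.001,"yaw":0,"hand":1},{"tx":0,"ty":0,"tz":-0.002,"yaw":0,"hand":1},{"tx":0,"ty":0,"tz":-0.003,"yaw":0,"hand":1},{"tx":0,"ty":0,"tz":-0.003,"yaw":0,"hand":1},{"tx":0,"ty":0,"tz":-0.003,"yaw":0,"hand":1}]'
python3 -m pendant '[{"tx":0.01,"ty":0,"tz":0,"yaw":0,"hand":1},{"tx":0.02,"ty":-0.001,"tz":0,"yaw":0,"hand":1},{"tx":0.03,"ty":-0.002,"tz":0,"yaw":0,"hand":1},{"tx":0.036,"ty":-0.002,"tz":0,"yaw":0,"hand":1},{"tx":0.036,"ty":-0.002,"tz":0,"yaw":0,"hand":1}]'
python3 -m pendant '[{"tx":0,"ty":0.002,"tz":0,"yaw":0,"hand":1},{"tx":0,"ty":0.003,"tz":0,"yaw":0,"hand":1},{"tx":0,"ty":0.004,"tz":0,"yaw":0,"hand":1},{"tx":0,"ty":0.005,"tz":0,"yaw":0,"hand":1},{"tx":0,"ty":0.005,"tz":0,"yaw":0,"hand":1}]'
```

```text
t: 7.8
tool_pos: [0.4843, -0.0512, 0.016]
tcp_rot: [[0.998, -0.067, -0.0], [-0.067, -0.998, -0.0], [-0.0, 0.0, -1.0]]
force: [-1.4, -0.5, 2.8]
opening: 0.0346
grasp_force: 70.8
t: 8.3
tool_pos: [0.5034, -0.0523, 0.016]
tcp_rot: [[0.998, -0.067, 0.002], [-0.067, -0.998, -0.0], [0.002, 0.0, -1.0]]
force: [0.9, -0.7, 1.7]
opening: 0.0346
grasp_force: 70.7
t: 8.8
tool_pos: [0.5025, -0.0498, 0.016]
tcp_rot: [[0.998, -0.067, 0.001], [-0.067, -0.998, -0.0], [0.001, 0.0, -1.0]]
force: [-0.1, -2.2, 3.8]
opening: 0.0344
grasp_force: 70.5
```

```bash

python3 -m pendant '[{"tx":0,"ty":0.001,"tz":0,"yaw":0,"hand":1},{"tx":0,"ty":0.002,"tz":0,"yaw":0,"hand":1},{"tx":0,"ty":0.002,"tz":0,"yaw":0,"hand":1},{"tx":0,"ty":0.002,"tz":0,"yaw":0,"hand":1},{"tx":0,"ty":0.002,"tz":0,"yaw":0,"hand":1}]' | egrep 'pos|force'
python3 -m pendant '[{"tx":0,"ty":0.001,"tz":0,"yaw":0,"hand":1},{"tx":0,"ty":0.002,"tz":0,"yaw":0,"hand":1},{"tx":0,"ty":0.002,"tz":0,"yaw":0,"hand":1},{"tx":0,"ty":0.002,"tz":0,"yaw":0,"hand":1},{"tx":0,"ty":0.002,"tz":0,"yaw":0,"hand":1}]'| egrep 'pos|force'
```

```text
tool_pos: [0.5024, -0.0489, 0.016]
force: [0.0, -4.1, 5.3]
grasp_force: 70.4
tool_pos: [0.5024, -0.0484, 0.016]
force: [-0.4, -7.1, 3.5]
grasp_force: 70.2
```

```bash

python3 -m pendant '[{"tx":0.014,"ty":-0.002,"tz":0,"yaw":0,"hand":1},{"tx":0.03,"ty":-0.003,"tz":0,"yaw":0,"hand":1},{"tx":0.045,"ty":-0.004,"tz":0,"yaw":0,"hand":1},{"tx":0.06,"ty":-0.005,"tz":0,"yaw":0,"hand":1},{"tx":0.06,"ty":-0.005,"tz":0,"yaw":0,"hand":1}]' | egrep 'pos|force|open'
python3 -m pendant '[{"tx":0.01,"ty":-0.0007,"tz":0,"yaw":0,"hand":1},{"tx":0.02,"ty":-0.0013,"tz":0,"yaw":0,"hand":1},{"tx":0.03,"ty":-0.002,"tz":0,"yaw":0,"hand":1},{"tx":0.04,"ty":-0.0027,"tz":0,"yaw":0,"hand":1},{"tx":0.04,"ty":-0.0027,"tz":0,"yaw":0,"hand":1}]'| egrep 'pos|force|open'
```

```text
tool_pos: [0.5314, -0.0496, 0.0158]
force: [-3.3, -0.7, 9.0]
opening: 0.0345
grasp_force: 70.7
tool_pos: [0.548, -0.0506, 0.016]
force: [-17.8, -1.3, 22.6]
opening: 0.0343
grasp_force: 72.6
```

```bash

python3 -m pendant '[{"tx":0,"ty":0,"tz":0.002,"yaw":0,"hand":1},{"tx":0,"ty":0,"tz":0.004,"yaw":0,"hand":1},{"tx":0,"ty":0,"tz":0.006,"yaw":0,"hand":1},{"tx":0,"ty":0,"tz":0.006,"yaw":0,"hand":1},{"tx":0,"ty":0,"tz":0.006,"yaw":0,"hand":1}]'
python3 - <<'E'
from bench import viewer
import cv2
im=viewer.grab_frame("scene")[:,:,::-1][170:290,220:380]
cv2.imwrite("pics/s5.png",cv2.resize(im,None,fx=5,fy=5,interpolation=cv2.INTER_CUBIC))
E
```

```text
t: 11.3
tool_pos: [0.5487, -0.0504, 0.0165]
tcp_rot: [[0.998, -0.067, -0.008], [-0.067, -0.998, 0.002], [-0.008, -0.002, -1.0]]
force: [-4.7, -1.7, -1.3]
opening: 0.0346
grasp_force: 69.7
```

View pics/s5.png

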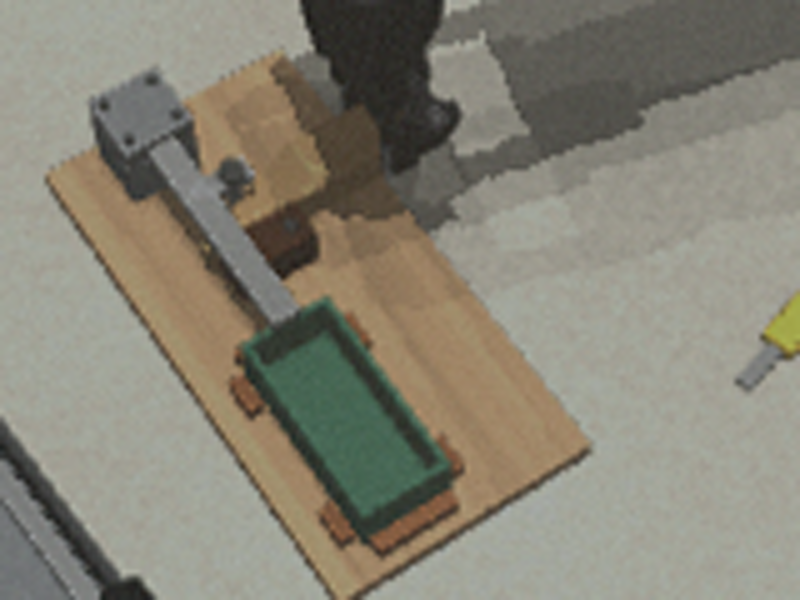

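The wedge is in between the pin (235,170) and the stop, and the force is low now that the vertical preload is off. I'll keep pushing.

```bash

python3 -m pendant '[{"tx":0.006,"ty":-0.0004,"tz":0,"yaw":0,"hand":1},{"tx":0.012,"ty":-0.0008,"tz":0.001,"yaw":0,"hand":1},{"tx":0.018,"ty":-0.0012,"tz":0.001,"yaw":0,"hand":1},{"tx":0.02,"ty":-0.0014,"tz":0.001,"yaw":0,"hand":1},{"tx":0.02,"ty":-0.0014,"tz":0.001,"yaw":0,"hand":1}]'| egrep 'pos|force|open'
python3 -m pendant '[{"tx":0.005,"ty":-0.0004,"tz":0,"yaw":0,"hand":1},{"tx":0.01,"ty":-0.0007,"tz":0,"yaw":0,"hand":1},{"tx":0.015,"ty":-0.001,"tz":0.001,"yaw":0,"hand":1},{"tx":0.015,"ty":-0.001,"tz":0.001,"yaw":0,"hand":1},{"tx":0.015,"ty":-0.001,"tz":0.001,"yaw":0,"hand":1}]'| egrep 'pos|force|open'
```

```text
tool_pos: [0.5586, -0.051, 0.0169]
force: [-4.8, -1.7, -1.0]
opening: 0.0344
grasp_force: 69.7
tool_pos: [0.5658, -0.0515, 0.0171]
force: [-4.3, -1.9, -2.8]
opening: 0.0348
grasp_force: 69.7
```

```bash

python3 -m pendant '[{"tx":0.004,"ty":-0.0003,"tz":-0.001,"yaw":0,"hand":1},{"tx":0.008,"ty":-0.0006,"tz":-0.001,"yaw":0,"hand":1},{"tx":0.012,"ty":-0.0008,"tz":-0.001,"yaw":0,"hand":1},{"tx":0.014,"ty":-0.001,"tz":-0.001,"yaw":0,"hand":1},{"tx":0.014,"ty":-0.001,"tz":-0.001,"yaw":0,"hand":1}]'| egrep 'pos|force|open'
python3 -m pendant '[{"tx":0.002,"ty":0,"tz":0,"yaw":0,"hand":1},{"tx":0.004,"ty":-0.0003,"tz":0,"yaw":0,"hand":1},{"tx":0.006,"ty":-0.0004,"tz":0,"yaw":0,"hand":1},{"tx":0.006,"ty":-0.0004,"tz":0,"yaw":0,"hand":1},{"tx":0.006,"ty":-0.0004,"tz":0,"yaw":0,"hand":1}]'| egrep 'pos|force|open'
```

```text
tool_pos: [0.5724, -0.0519, 0.0165]
force: [-6.3, -2.8, -0.7]
opening: 0.0345
grasp_force: 69.8
tool_pos: [0.5752, -0.052, 0.0165]
force: [-8.8, -2.7, -0.1]
opening: 0.0347
grasp_force: 69.8
```

```bash

python3 -m pendant '[{"tx":0.001,"ty":0,"tz":0,"yaw":0,"hand":1},{"tx":0.002,"ty":0,"tz":0,"yaw":0,"hand":1},{"tx":0.003,"ty":-0.0002,"tz":0,"yaw":0,"hand":1},{"tx":0.003,"ty":-0.0002,"tz":0,"yaw":0,"hand":1},{"tx":0.003,"ty":-0.0002,"tz":0,"yaw":0,"hand":1}]'| egrep 'pos|force'
python3 -m pendant '[{"tx":0.001,"ty":0,"tz":0,"yaw":0,"hand":1},{"tx":0.002,"ty":0,"tz":0,"yaw":0,"hand":1},{"tx":0.002,"ty":-0.0001,"tz":0,"yaw":0,"hand":1},{"tx":0.002,"ty":-0.0001,"tz":0,"yaw":0,"hand":1},{"tx":0.002,"ty":-0.0001,"tz":0,"yaw":0,"hand":1}]'| egrep 'pos|force'
python3 -m pendant '[{"tx":0.001,"ty":0,"tz":0,"yaw":0,"hand":1},{"tx":0.002,"ty":0,"tz":0,"yaw":0,"hand":1},{"tx":0.002,"ty":-0.0001,"tz":0,"yaw":0,"hand":1},{"tx":0.002,"ty":-0.0001,"tz":0,"yaw":0,"hand":1},{"tx":0.002,"ty":-0.0001,"tz":0,"yaw":0,"hand":1}]'| egrep 'pos|force'
```

```text
tool_pos: [0.5764, -0.0521, 0.0164]
force: [-9.2, -1.8, -0.5]
grasp_force: 69.9
tool_pos: [0.5773, -0.0521, 0.0163]
force: [-8.6, -0.9, 0.7]
grasp_force: 69.9
tool_pos: [0.5782, -0.0522, 0.0163]
force: [-9.6, -1.0, -0.3]
grasp_force: 69.9
```

```bash

python3 -m pendant '[{"tx":0.001,"ty":0.0005,"tz":0,"yaw":0,"hand":1},{"tx":0.002,"ty":0.0005,"tz":0,"yaw":0,"hand":1},{"tx":0.002,"ty":0.0005,"tz":0,"yaw":0,"hand":1},{"tx":0.002,"ty":0.0005,"tz":0,"yaw":0,"hand":1},{"tx":0.002,"ty":0.0005,"tz":0,"yaw":0,"hand":1}]'| egrep 'pos|force'
python3 -m pendant '[{"tx":0.001,"ty":0,"tz":0,"yaw":0,"hand":1},{"tx":0.002,"ty":0,"tz":0,"yaw":0,"hand":1},{"tx":0.002,"ty":-0.0001,"tz":0,"yaw":0,"hand":1},{"tx":0.002,"ty":-0.0001,"tz":0,"yaw":0,"hand":1},{"tx":0.002,"ty":-0.0001,"tz":0,"yaw":0,"hand":1}]'| egrep 'pos|force'
```

```text
tool_pos: [0.579, -0.0522, 0.0163]
force: [-9.9, -3.1, 0.6]
grasp_force: 70.0
tool_pos: [0.5799, -0.0522, 0.0163]
force: [-10.9, -2.4, 0.9]
grasp_force: 70.0
```

```bash

python3 -m pendant '[{"tx":0.001,"ty":0,"tz":0,"yaw":0,"hand":1},{"tx":0.002,"ty":0,"tz":0,"yaw":0,"hand":1},{"tx":0.002,"ty":-0.0001,"tz":0,"yaw":0,"hand":1},{"tx":0.002,"ty":-0.0001,"tz":0,"yaw":0,"hand":1},{"tx":0.002,"ty":-0.0001,"tz":0,"yaw":0,"hand":1}]'| egrep 'pos|force'
python3 - <<'E'
from bench import viewer
import cv2
im=viewer.grab_frame("scene")[:,:,::-1][180:250,230:325]
cv2.imwrite("pics/s6.png",cv2.resize(im,None,fx=8,fy=8,interpolation=cv2.INTER_CUBIC))
E
```

```text
tool_pos: [0.5809, -0.0523, 0.0162]
force: [-9.8, -3.6, 1.1]
grasp_force: 70.0
```

View pics/s6.png

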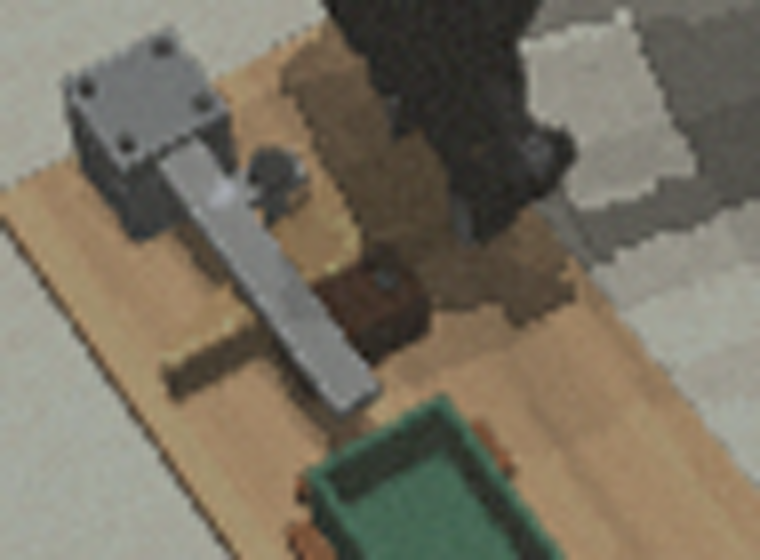

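The nose of the bar (crop 365,400) is clear of the box, and the wedge is against the stop. I'll work out the travel.

```bash
python3 - <<'E'
from h import *
c=viewer.calibration("scene")
t=np.array([.66871,.01711]);a=np.radians(-4.1);R=np.array([[np.cos(a),-np.sin(a)],[np.sin(a),np.cos(a)]])
J=lambda u,v,z:(px2w(c,(230+(u+.5)/8-.5,180+(v+.5)/8-.5),z)[:2]-t)@R*1000
for p in((382,388,.056),(348,415,.056),(275,160,.066),(305,466,.046),(440,397,.046)):print(J(*p))
E
```

```text
[-9.10564494  1.40439635]
[5.60310303 3.94312136]
[-23.21952633 -90.28368636]
[25.00200443  7.40450726]
[-25.98538561   9.89062879]
```

```bash

python3 -m pendant '[{"tx":0.001,"ty":0,"tz":0,"yaw":0,"hand":1},{"tx":0.002,"ty":0,"tz":0,"yaw":0,"hand":1},{"tx":0.002,"ty":-0.0001,"tz":0,"yaw":0,"hand":1},{"tx":0.002,"ty":-0.0001,"tz":0,"yaw":0,"hand":1},{"tx":0.002,"ty":-0.0001,"tz":0,"yaw":0,"hand":1}]'| egrep 'pos|force'
python3 -m pendant '[{"tx":0.001,"ty":0,"tz":0,"yaw":0,"hand":1},{"tx":0.002,"ty":0,"tz":0,"yaw":0,"hand":1},{"tx":0.002,"ty":-0.0001,"tz":0,"yaw":0,"hand":1},{"tx":0.002,"ty":-0.0001,"tz":0,"yaw":0,"hand":1},{"tx":0.002,"ty":-0.0001,"tz":0,"yaw":0,"hand":1}]'| egrep 'pos|force'
```

```text
tool_pos: [0.5813, -0.0523, 0.0162]
force: [-12.1, -3.6, 2.1]
grasp_force: 70.1
tool_pos: [0.5814, -0.0523, 0.0161]
force: [-16.7, -3.5, 5.4]
grasp_force: 70.6
```

The force rises sharply with no further motion, so the catch is at its end. I'll relax the push, release and retreat upward.

```bash

python3 -m pendant '[{"tx":-0.001,"ty":0,"tz":0.001,"yaw":0,"hand":1},{"tx":-0.002,"ty":0,"tz":0.001,"yaw":0,"hand":1},{"tx":-0.003,"ty":0,"tz":0.001,"yaw":0,"hand":1},{"tx":-0.003,"ty":0,"tz":0.001,"yaw":0,"hand":1},{"tx":-0.003,"ty":0,"tz":0.001,"yaw":0,"hand":1}]' 20 | egrep 'pos|force'
python3 -m pendant '[{"tx":0,"ty":0,"tz":0,"yaw":0,"hand":0},{"tx":0,"ty":0,"tz":0,"yaw":0,"hand":-0.1},{"tx":0,"ty":0,"tz":0,"yaw":0,"hand":-0.3},{"tx":0,"ty":0,"tz":0,"yaw":0,"hand":-0.4},{"tx":0,"ty":0,"tz":0,"yaw":0,"hand":-0.4}]'| egrep 'pos|force|open'
python3 -m pendant '[{"tx":0,"ty":0,"tz":0.05,"yaw":0,"hand":-0.4},{"tx":0,"ty":0,"tz":0.12,"yaw":0,"hand":-0.4},{"tx":0,"ty":0,"tz":0.2,"yaw":0,"hand":-0.4},{"tx":0,"ty":0,"tz":0.28,"yaw":0,"hand":-1},{"tx":0,"ty":0,"tz":0.34,"yaw":0,"hand":-1}]'| egrep 'pos|force|open'
```

```text
tool_pos: [0.5814, -0.0523, 0.0164]
force: [-8.8, -2.7, -1.6]
grasp_force: 69.6
tool_pos: [0.5871, -0.0534, 0.02]
force: [0.8, -0.4, -0.3]
opening: 0.0597
grasp_force: 0.0
tool_pos: [0.5877, -0.0537, 0.1931]
force: [0.8, -0.6, 1.0]
opening: 0.0846
grasp_force: 0.0
```

I have no pictures left to view, so I'll check the catch numerically from a colour profile along the bar's axis in the wrist image.

```bash
cat > prof.py <<'E'
from h import *
from bench import state
import cv2
c=viewer.calibration("wrist");im=viewer.grab_frame("wrist").astype(float);s=state()
t0=np.load("jig.npy");t=t0[:2];a=np.radians(t0[2]);R=np.array([[np.cos(a),-np.sin(a)],[np.sin(a),np.cos(a)]])
def samp(x,y,z):
    u,v=w2px(c,[*(R@[x/1000,y/1000]+t),z]);
    if not(0<=u<639 and 0<=v<399):return None
    return [int(q) for q in cv2.remap(im.astype(np.float32),np.float32([[u]]),np.float32([[v]]),1)[0,0]]
E
python3 - <<'E'
from prof import *
print("nose");[print(y,samp(0,y,.056),samp(4,y,.056)) for y in range(-6,26,2)]
print("pin tab x=-14");[print(y,samp(-20,y,.06)) for y in range(-104,-64,3)]
print("wedge tail end y=-72");[print(x,samp(x,-72,.036)) for x in range(-112,-84,2)]
E
```

```text
nose
-6 [112, 108, 104] [112, 107, 103]
-4 [112, 108, 103] [112, 108, 104]
-2 [112, 108, 103] [112, 108, 104]
0 [112, 108, 103] [112, 107, 104]
2 [109, 106, 102] [111, 107, 103]
4 [46, 46, 43] [47, 48, 44]
6 [6, 14, 10] [5, 14, 10]
8 [12, 28, 19] [13, 28, 20]
10 [37, 73, 52] [36, 72, 52]
12 [39, 78, 56] [38, 76, 55]
14 [38, 76, 55] [37, 76, 54]
16 [36, 75, 54] [37, 76, 54]
18 [37, 75, 54] [37, 76, 54]
20 [37, 76, 54] [37, 76, 54]
22 [37, 76, 54] [37, 75, 54]
24 [38, 76, 54] [37, 75, 53]
pin tab x=-14
-104 [132, 95, 62]
-101 [131, 95, 61]
-98 [110, 80, 53]
-95 [40, 38, 38]
-92 [40, 39, 37]
-89 [40, 39, 38]
-86 [41, 39, 38]
-83 [47, 40, 34]
-80 [105, 74, 43]
-77 [116, 83, 48]
-74 [118, 85, 49]
-71 [119, 85, 50]
-68 [119, 86, 50]
-65 [120, 86, 51]
wedge tail end y=-72
-112 [136, 128, 114]
-110 [100, 92, 81]
-108 [88, 81, 72]
-106 [88, 81, 71]
-104 [87, 81, 71]
-102 [87, 80, 71]
-100 [89, 81, 72]
-98 [87, 79, 68]
-96 [76, 60, 43]
-94 [70, 49, 29]
-92 [70, 50, 28]
-90 [70, 50, 29]
-88 [70, 50, 29]
-86 [70, 49, 28]
```

The nose edge is at jig y ≈ +4, so the catch is drawn back about 15 mm and is holding. Now I'll turn over to the box.

```bash

python3 -m pendant '[{"tx":0.055,"ty":0.09,"tz":0,"yaw":0.25,"hand":-1},{"tx":0.055,"ty":0.09,"tz":0,"yaw":0.5,"hand":-1},{"tx":0.055,"ty":0.09,"tz":0,"yaw":0.75,"hand":-1},{"tx":0.055,"ty":0.09,"tz":0,"yaw":1,"hand":-1},{"tx":0.055,"ty":0.09,"tz":0,"yaw":1,"hand":-1}]'| egrep 'pos|rot'
python3 -m pendant '[{"tx":0.055,"ty":0.09,"tz":0,"yaw":0.25,"hand":-1},{"tx":0.055,"ty":0.09,"tz":0,"yaw":0.5,"hand":-1},{"tx":0.055,"ty":0.09,"tz":0,"yaw":0.75,"hand":-1},{"tx":0.055,"ty":0.09,"tz":0,"yaw":1,"hand":-1},{"tx":0.055,"ty":0.09,"tz":0,"yaw":1,"hand":-1}]'| egrep 'pos|rot'
python3 -m pendant '[{"tx":0.055,"ty":0.09,"tz":0,"yaw":0.25,"hand":-1},{"tx":0.055,"ty":0.09,"tz":0,"yaw":0.5,"hand":-1},{"tx":0.055,"ty":0.09,"tz":0,"yaw":0.75,"hand":-1},{"tx":0.055,"ty":0.09,"tz":0,"yaw":1,"hand":-1},{"tx":0.055,"ty":0.09,"tz":0,"yaw":1,"hand":-1}]'| egrep 'pos|rot'
cat > box.py <<'E'
# box rim outline from the green mask, projected at the rim's height
from fit import *
from bench import state
import cv2
def box(z):
    c=viewer.calibration("wrist");im=viewer.grab_frame("wrist").astype(int);s=state()
    m=((im[:,:,1]>im[:,:,0]*1.3)&(im[:,:,1]>im[:,:,2]*1.1)&(im[:,:,1]>20)).astype(np.uint8)
    m=cv2.morphologyEx(m,cv2.MORPH_CLOSE,np.ones((15,15)))
    k=max(cv2.findContours(m,0,2)[0],key=cv2.contourArea)[:,0,:].astype(float)
    P=np.array([px2w(c,p,z)[:2] for p in k],np.float32)
    return cv2.minAreaRect(P*1000),s,k.min(0),k.max(0)
E
python3 - <<'E'
from box import *
r,s,a,b=box(.046);print(r,a,b);X=s["tcp_rot"];print(s["tool_pos"],np.degrees(np.arctan2(X[1][0],X[0][0])))
E
```

```text
tool_pos: [0.6143, -0.0083, 0.1896]
tcp_rot: [[0.897, 0.441, -0.0], [0.441, -0.897, 0.0], [-0.0, -0.0, -1.0]]
tool_pos: [0.6417, 0.0365, 0.1896]
tcp_rot: [[0.559, 0.829, -0.0], [0.829, -0.559, 0.0], [0.0, -0.0, -1.0]]
tool_pos: [0.6692, 0.0815, 0.1896]
tcp_rot: [[0.072, 0.997, -0.0], [0.997, -0.072, 0.0], [0.0, -0.0, -1.0]]
((934.9689331054688, 5.490753173828125), (58.145172119140625, 419.5660095214844), 12.283954620361328) [582.   0.] [639. 399.]
[0.66921856 0.08137263 0.18972485] 85.7586375915992
```

```bash
sed -i 's/,key=cv2.contourArea)/,key=lambda k:cv2.contourArea(k)*(k[:,0,0].max()<600))/' box.py
python3 - <<'E'
from box import *
r,s,a,b=box(.046);print(r,a,b)
E
```

```text
((671.5972290039062, 85.84684753417969), (119.27242279052734, 52.674659729003906), 86.16328430175781) [298. 115.] [359. 243.]
```

```bash

python3 -m pendant '[{"tx":0.004,"ty":0.005,"tz":-0.06,"yaw":0.013,"hand":-1},{"tx":0.004,"ty":0.005,"tz":-0.14,"yaw":0.013,"hand":-1},{"tx":0.004,"ty":0.005,"tz":-0.22,"yaw":0.013,"hand":-1},{"tx":0.004,"ty":0.005,"tz":-0.27,"yaw":0.013,"hand":-1},{"tx":0.004,"ty":0.005,"tz":-0.28,"yaw":0.013,"hand":-1}]'| egrep 'pos|force'
python3 -m pendant '[{"tx":0,"ty":0,"tz":-0.02,"yaw":0,"hand":-1},{"tx":0,"ty":0,"tz":-0.045,"yaw":0,"hand":-1},{"tx":0,"ty":0,"tz":-0.06,"yaw":0,"hand":-1},{"tx":0,"ty":0,"tz":-0.066,"yaw":0,"hand":-1},{"tx":0,"ty":0,"tz":-0.066,"yaw":0,"hand":-1}]'| egrep 'pos|force'
python3 -m pendant '[{"tx":0,"ty":0,"tz":0,"yaw":0,"hand":-0.7},{"tx":0,"ty":0,"tz":0,"yaw":0,"hand":-0.5},{"tx":0,"ty":0,"tz":0,"yaw":0,"hand":-0.3},{"tx":0,"ty":0,"tz":0,"yaw":0,"hand":0},{"tx":0,"ty":0,"tz":0,"yaw":0,"hand":1}]' 35| egrep 'pos|force|open'
python3 -m pendant '[{"tx":0,"ty":0,"tz":0,"yaw":0,"hand":1},{"tx":0,"ty":0,"tz":0,"yaw":0,"hand":1},{"tx":0,"ty":0,"tz":0,"yaw":0,"hand":1},{"tx":0,"ty":0,"tz":0,"yaw":0,"hand":1},{"tx":0,"ty":0,"tz":0,"yaw":0,"hand":1}]'
```

```text
tool_pos: [0.668, 0.084, 0.0453]
force: [0.0, 0.8, -0.2]
grasp_force: 0.0
tool_pos: [0.6712, 0.084, 0.0167]
force: [-0.5, 0.3, -0.9]
grasp_force: 0.0
tool_pos: [0.6719, 0.0839, 0.0176]
force: [0.3, -0.3, 2.8]
opening: 0.0533
grasp_force: 38.9
t: 22.55
tool_pos: [0.6719, 0.0839, 0.0176]
tcp_rot: [[0.061, 0.998, 0.001], [0.998, -0.061, -0.0], [-0.0, 0.001, -1.0]]
force: [0.2, -0.6, 6.7]
opening: 0.0534
grasp_force: 39.1
```

```bash

python3 -m pendant '[{"tx":0,"ty":0,"tz":0.01,"yaw":0,"hand":1},{"tx":0,"ty":0,"tz":0.025,"yaw":0,"hand":1},{"tx":0,"ty":0,"tz":0.05,"yaw":0,"hand":1},{"tx":0,"ty":0,"tz":0.08,"yaw":0,"hand":1},{"tx":0,"ty":0,"tz":0.11,"yaw":0,"hand":1}]'| egrep 'pos|force|open'
python3 -m pendant '[{"tx":0,"ty":0,"tz":0.03,"yaw":0,"hand":1},{"tx":0,"ty":0,"tz":0.06,"yaw":0,"hand":1},{"tx":0,"ty":0,"tz":0.08,"yaw":0,"hand":1},{"tx":0,"ty":0,"tz":0.09,"yaw":0,"hand":1},{"tx":0,"ty":0,"tz":0.09,"yaw":0,"hand":1}]'| egrep 'pos|force|open|rot'
python3 - <<'E'
from box import *
r,s,a,b=box(.046+s0 if (s0:=state()["tool_pos"][2]-.0176) else 0);print(r,a,b,s["tool_pos"])
E
```

```text
tool_pos: [0.6712, 0.084, 0.0734]
force: [-0.5, -0.1, -1.1]
opening: 0.0537
grasp_force: 38.5
tool_pos: [0.6717, 0.0839, 0.1177]
tcp_rot: [[0.061, 0.998, 0.001], [0.998, -0.061, -0.0], [0.0, 0.001, -1.0]]
force: [1.4, 0.4, -1.6]
opening: 0.0533
grasp_force: 38.5
((671.7022094726562, 97.32450103759766), (101.96659088134766, 53.7085075378418), 86.54313659667969) [251. 139.] [402. 373.] [0.67113902 0.08396733 0.11674525]
```

```bash

python3 -m pendant '[{"tx":-0.023,"ty":-0.058,"tz":0,"yaw":-0.16,"hand":1},{"tx":-0.045,"ty":-0.116,"tz":0,"yaw":-0.32,"hand":1},{"tx":-0.068,"ty":-0.174,"tz":0,"yaw":-0.48,"hand":1},{"tx":-0.09,"ty":-0.232,"tz":0,"yaw":-0.64,"hand":1},{"tx":-0.113,"ty":-0.29,"tz":0,"yaw":-0.81,"hand":1}]'| egrep 'pos|grasp'
python3 -m pendant '[{"tx":-0.023,"ty":-0.058,"tz":0,"yaw":-0.16,"hand":1},{"tx":-0.045,"ty":-0.116,"tz":0,"yaw":-0.32,"hand":1},{"tx":-0.068,"ty":-0.174,"tz":0,"yaw":-0.48,"hand":1},{"tx":-0.09,"ty":-0.232,"tz":0,"yaw":-0.64,"hand":1},{"tx":-0.113,"ty":-0.29,"tz":0,"yaw":-0.81,"hand":1}]'| egrep 'pos|grasp'
python3 -m pendant '[{"tx":-0.023,"ty":-0.058,"tz":0,"yaw":-0.16,"hand":1},{"tx":-0.045,"ty":-0.116,"tz":0,"yaw":-0.32,"hand":1},{"tx":-0.068,"ty":-0.174,"tz":0,"yaw":-0.48,"hand":1},{"tx":-0.09,"ty":-0.232,"tz":0,"yaw":-0.64,"hand":1},{"tx":-0.113,"ty":-0.29,"tz":0,"yaw":-0.81,"hand":1}]'| egrep 'pos|grasp'
python3 -m pendant '[{"tx":0,"ty":0,"tz":-0.05,"yaw":0,"hand":1},{"tx":0,"ty":0,"tz":-0.1,"yaw":0,"hand":1},{"tx":0,"ty":0,"tz":-0.14,"yaw":0,"hand":1},{"tx":0,"ty":0,"tz":-0.15,"yaw":0,"hand":1},{"tx":0,"ty":0,"tz":-0.15,"yaw":0,"hand":1}]'
```

```text
tool_pos: [0.6135, -0.0619, 0.1156]
grasp_force: 38.5
tool_pos: [0.5571, -0.2067, 0.1157]
grasp_force: 38.5
tool_pos: [0.5007, -0.3516, 0.1156]
grasp_force: 38.5
t: 25.6
tool_pos: [0.5009, -0.3501, 0.0404]
tcp_rot: [[0.972, 0.236, -0.002], [0.236, -0.972, 0.002], [-0.002, -0.003, -1.0]]
force: [-0.7, 0.2, -0.1]
opening: 0.0532
grasp_force: 38.5
```

```bash

python3 -m pendant '[{"tx":0,"ty":0,"tz":-0.01,"yaw":0,"hand":1},{"tx":0,"ty":0,"tz":-0.02,"yaw":0,"hand":1},{"tx":0,"ty":0,"tz":-0.03,"yaw":0,"hand":1},{"tx":0,"ty":0,"tz":-0.034,"yaw":0,"hand":1},{"tx":0,"ty":0,"tz":-0.034,"yaw":0,"hand":1}]'| egrep 'pos|force'
python3 -m pendant '[{"tx":0,"ty":0,"tz":-0.001,"yaw":0,"hand":1},{"tx":0,"ty":0,"tz":-0.002,"yaw":0,"hand":1},{"tx":0,"ty":0,"tz":-0.003,"yaw":0,"hand":1},{"tx":0,"ty":0,"tz":-0.004,"yaw":0,"hand":1},{"tx":0,"ty":0,"tz":-0.004,"yaw":0,"hand":1}]'| egrep 'pos|force'
```

```text
tool_pos: [0.5016, -0.3508, 0.0245]
force: [0.4, -0.3, -1.5]
grasp_force: 38.5
tool_pos: [0.5017, -0.351, 0.0228]
force: [-0.5, 1.7, -2.0]
grasp_force: 38.5
```

```bash

python3 -m pendant '[{"tx":0,"ty":0,"tz":-0.001,"yaw":0,"hand":1},{"tx":0,"ty":0,"tz":-0.002,"yaw":0,"hand":1},{"tx":0,"ty":0,"tz":-0.003,"yaw":0,"hand":1},{"tx":0,"ty":0,"tz":-0.004,"yaw":0,"hand":1},{"tx":0,"ty":0,"tz":-0.004,"yaw":0,"hand":1}]'| egrep 'pos|force'
python3 -m pendant '[{"tx":0,"ty":0,"tz":-0.001,"yaw":0,"hand":1},{"tx":0,"ty":0,"tz":-0.002,"yaw":0,"hand":1},{"tx":0,"ty":0,"tz":-0.002,"yaw":0,"hand":1},{"tx":0,"ty":0,"tz":-0.002,"yaw":0,"hand":1},{"tx":0,"ty":0,"tz":-0.002,"yaw":0,"hand":1}]'| egrep 'pos|force'
```

```text
tool_pos: [0.5017, -0.351, 0.0207]
force: [-0.1, -0.4, -1.1]
grasp_force: 38.5
tool_pos: [0.5018, -0.351, 0.0198]
force: [-0.5, -0.5, -1.3]
grasp_force: 38.5
```

```bash

python3 -m pendant '[{"tx":0,"ty":0,"tz":-0.001,"yaw":0,"hand":1},{"tx":0,"ty":0,"tz":-0.002,"yaw":0,"hand":1},{"tx":0,"ty":0,"tz":-0.002,"yaw":0,"hand":1},{"tx":0,"ty":0,"tz":-0.002,"yaw":0,"hand":1},{"tx":0,"ty":0,"tz":-0.002,"yaw":0,"hand":1}]'| egrep 'pos|force'
```

```text
tool_pos: [0.5018, -0.3511, 0.0196]
force: [-2.5, 3.1, 5.7]
grasp_force: 39.2
```

Contact is at the expected height. I'll release and retreat.

```bash

python3 -m pendant '[{"tx":0,"ty":0,"tz":0,"yaw":0,"hand":-0.35},{"tx":0,"ty":0,"tz":0,"yaw":0,"hand":-0.5},{"tx":0,"ty":0,"tz":0,"yaw":0,"hand":-0.7},{"tx":0,"ty":0,"tz":0,"yaw":0,"hand":-0.9},{"tx":0,"ty":0,"tz":0,"yaw":0,"hand":-1}]' 20| egrep 'pos|force|open'
python3 -m pendant '[{"tx":0,"ty":0,"tz":0.03,"yaw":0,"hand":-1},{"tx":0,"ty":0,"tz":0.08,"yaw":0,"hand":-1},{"tx":0,"ty":0,"tz":0.16,"yaw":0,"hand":-1},{"tx":0,"ty":0,"tz":0.24,"yaw":0,"hand":-1},{"tx":0,"ty":0,"tz":0.32,"yaw":0,"hand":-1}]'| egrep 'pos|force|open'
python3 -m pendant '[{"tx":-0.05,"ty":0,"tz":0.05,"yaw":0,"hand":-1},{"tx":-0.05,"ty":0,"tz":0.05,"yaw":0,"hand":-1},{"tx":-0.05,"ty":0,"tz":0.05,"yaw":0,"hand":-1},{"tx":-0.05,"ty":0,"tz":0.05,"yaw":0,"hand":-1},{"tx":-0.05,"ty":0,"tz":0.05,"yaw":0,"hand":-1}]'| egrep 'pos|force|open'
python3 - <<'E'
from box import *
r,s,a,b=box(.048);print("box",r,a,b)
c=viewer.calibration("wrist");im=viewer.grab_frame("wrist").astype(int)
# board: brown, saturated
hsv=cv2.cvtColor(im.astype(np.uint8),cv2.COLOR_RGB2HSV)
m=((hsv[...,0]<25)&(hsv[...,1]>90)&(hsv[...,2]>35)).astype(np.uint8);m[280:]=0
m=cv2.morphologyEx(m,cv2.MORPH_CLOSE,np.ones((9,9)))
k=max(cv2.findContours(m,0,2)[0],key=cv2.contourArea)[:,0,:].astype(float)
print("board",cv2.minAreaRect(np.array([px2w(c,p,.014)[:2]*1000 for p in k],np.float32)),k.min(0),k.max(0))
# catch nose from the scene camera, along bar axis at z=.056
sc=viewer.calibration("scene");si=viewer.grab_frame("scene")
t=np.array([.66871,.01711]);A=np.radians(-4.1);R=np.array([[np.cos(A),-np.sin(A)],[np.sin(A),np.cos(A)]])
for y in range(-6,22,3):
    u,v=w2px(sc,[*(R@[0,y/1000]+t),.056]);print(y,si[int(round(v)),int(round(u))])
E
```

```text
tool_pos: [0.5018, -0.351, 0.0187]
force: [0.4, -0.1, -0.3]
opening: 0.0852
grasp_force: 0.0
tool_pos: [0.5018, -0.351, 0.1817]
force: [0.8, -1.0, -1.1]
opening: 0.0855
grasp_force: 0.0
tool_pos: [0.4765, -0.3502, 0.202]
force: [0.0, 0.1, -0.9]
opening: 0.0856
grasp_force: 0.0
box ((502.1980285644531, -350.98480224609375), (117.89185333251953, 52.400856018066406), 13.176417350769043) [305.  90.] [365. 218.]
board ((500.9297180175781, -357.493896484375), (188.34088134765625, 129.0355682373047), 12.738910675048828) [273.  53.] [410. 240.]
-6 [123 125 121]
-3 [125 129 125]
0 [125 129 125]
3 [72 68 62]
6 [105  91  69]
9 [132 116  89]
12 [113  94  73]
15 [126 106  80]
18 [156 138 104]
21 [129 109  87]
```

```bash
python3 -c "
from bench import ctrl;print(ctrl.job_done())"
```

```text
the job is handed in; nothing more can be done
None
```

The wedge is against the stop and holds the catch back about 15–16 mm, and the green box lies lengthwise, level and wholly on the drying board (about 6 mm off its centre); the job is handed in at about 30 s on the robot clock.

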